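# Put back the stray capsule, then tip the tray so the capsules gather at the dipped corner

### The arm

A 7-joint arm with a two-finger parallel gripper is mounted at the origin on the work surface. World frame = base frame: x ahead of the robot, y to its left, z up, the work surface at z = 0. Lengths are in mm, angles in rad, forces in N, time in s.
With the tool pointing down it reaches from about 425 to 875 mm from the base axis. Payload 4.7 kg.
Tool frame: the origin (TCP) lies at the very end of the fingers, on their centre line; the grasp point (between the pads) lies 19 mm behind it; z points along the fingers, y is the line along which they close (so a half turn about z gives the same grasp; the last joint's range is limited). The gripper opens to 85 mm and grips with 20 to 120 N. Pads are 22 mm wide; open, the fingers measure 114 mm over their backs; the gripper's body (76 mm by 85 mm) begins 54 mm behind the grasp point. The pads swing forward as they close: fully open they stand 13 mm farther back than shut.
Start: joints at [-1.237, 0.321, -0.07, 1.45, 0.023, 1.371, -0.057], TCP at [204.372, 617.055, 231.349] pointing down, gripper open.
Joint ranges: [-2.86, 2.86], [-0.3, 2.09], [-1.38, 1.24], [0.06, 2.45], [-1.56, 4.7], [0.09, 2.05], [-2.69, 2.69]. Speed limits (rad/s): [2.57, 2.57, 3.14, 3.14, 3.14, 3.14, 3.14].

### API

Orientations are given as a unit quaternion [x, y, z, w].
In Python, from station import telemetry, cams, ctrl gives the robot as it stands.
- The arm moves only by the tool jog_arm, never from a script. Its argument "steps" is a list of rows, each a list of 2 entries, a list of its own where there are three numbers: the shift along the tool's x, y, z in units of 0.8 m (1.0 is 0.8 m), then the turn, a rotation vector about the tool's x, y, z in units of 60 degrees (1.0 is 60 degrees). In form: [[[dx, dy, dz], [ax, ay, az]], ...]. A call has 1 to 12 rows; each row shifts and turns the commanded pose from where the row before left it, along the tool's axes as they then stand; what a row does not reach is not made up. A row lasts 1/12 s, in which the tool goes at most 41.7 mm and 7.16 degrees, less where a joint would pass 70% of its speed; a pose out of reach is approached as far as the arm can. A call with a number of a shift or a turn outside -1 to 1 is refused whole. A call with a gripper value outside its range is refused whole. "gripper" is the closure, from -1 (fully open) to 1 (shut), set as the call begins (left out, the last holds). The fingers move at their own pace and stop on an object; the grip force is fixed at half the most. Time passes only in rows, so rows that do not move let the fingers close. It gives the time, the measured TCP pose, the force, the opening and the grip force at its end, in the units of the state.
- telemetry.observe(): the state, without advancing time (a new reading comes with each control period).
- cams.read_camera(name): name is "side" or "top"; returns a dict with "color" (400x640x3 uint8, blue, green, red), "fovy" (degrees; the focal length in pixels is half the picture's height over the tangent of half this angle, whatever the lens; pixels are square), "cx", "cy" (the principal point, pixels), "extrinsics" (4x4, takes a point from world to camera coordinates). Camera axes: x right, y down, z forward; pixel columns grow to the right and rows downward; lengths in mm; the calibration is good to about 2 mm. A picture is of the moment at which its call begins. There is no depth.
- ctrl.job_done(): hands the job in; it is judged then, once.
Trained networks look in a picture, given as the dict that the camera call returned (one of the last four; its "shot" number tells which), for a name from the list of things; names that differ only in an ending like _2 or _b are one class to them, and where a whole thing is asked for, a point or a joint stands for the part that bears it (a point fixed in the world has none). Each returns a list of dicts, best first, with "confidence" (0 to 1); they miss things now and then, are a little off and sometimes report something else, mostly with a low value. They report only what shows in the picture. A call takes as long as a camera call. They do not tell look-alikes from the thing itself.
- cams.cut_out(name, picture): "pixels" (400x640 bool, what is visible of it) and "uv" ([column, row] in pixels, amid what is visible of it).
- cams.landmark_of(name, picture): "uv" ([column, row] in pixels: a listed point, or the origin of a listed thing).
The state is a dict: "clock": time; "joints": joint angles; "dq": joint speeds; "joint_efforts": joint torques, N m; "tcp_pos": TCP position; "tool_rot": TCP orientation; "contact_force": force on the tool from outside, world axes, zero at the start; "moment": the same for the moment, N m; "grip_width": opening from 0.0 (shut) to 1.0 (fully open); "grip_force": force on a finger pad.
Only numpy, scipy, OpenCV 4.12 (cv2) and the standard library are available. Lean on these libraries where they do the work, as an engineer would, in place of code of your own. Each camera call takes 0.05 s, during which the arm holds its last target. There are 200 camera calls.

### The job

Put the coffee capsule that is standing on the counter back into the wooden tray with the others while the tray stands on the counter. Then lift the tray, which has a bar handle for this, clear of the counter and tip it so that all five capsules slide together into the corner where the rim dips, and finish holding it still like that, tipped well over and clear of everything: do not put it down or let go. Spill nothing, and leave the mug, the jar and the little pot where they stand.

Things in the scene. Friction and masses are not known exactly. Their poses are not given: they have to be found in the camera images.
- tray: Loose open wooden tray, white slick floor (capsules start to slide at 8 to 13 deg of tilt), 280 mm (x) by 200 mm (y) outside, floor and walls 5 mm thick, 0.4 to 0.65 kg; walls 45 mm high, but 25 mm over the last 75 mm to its (+x, +y) corner. Stands at any yaw. Rigid bar handle over its middle on two posts outside the long walls. Origin: centre of underside, z up.
- tray_bar (a point): centre of the tray's dark straight handle bar, 132 mm above the tray's underside, same axes as the tray; bar 14 mm wide (x), 216 mm long (y), 16 mm high, its top 140 mm and its underside 124 mm above the tray's underside; posts 14 mm (x) by 8 mm (y), out to 108 mm either side of the middle
- tray_dip (a point): the dipped corner: the inner corner point at the floor's upper face, at (135, 95, 5) mm in the tray's frame
- pod1: copper-brown aluminium coffee capsule, the same as the other four, 18 g: flange 37 mm across and 3 mm thick at the bottom, body 31 mm across (top edge rounded in), 28 mm high in all; origin at the centre of its underside, z up through the small end. Starts standing in the tray.
- pod2: copper-brown aluminium coffee capsule, the same as the other four, 18 g: flange 37 mm across and 3 mm thick at the bottom, body 31 mm across (top edge rounded in), 28 mm high in all; origin at the centre of its underside, z up through the small end. Starts standing in the tray.
- pod3: copper-brown aluminium coffee capsule, the same as the other four, 18 g: flange 37 mm across and 3 mm thick at the bottom, body 31 mm across (top edge rounded in), 28 mm high in all; origin at the centre of its underside, z up through the small end. Starts standing in the tray.
- pod4: copper-brown aluminium coffee capsule, the same as the other four, 18 g: flange 37 mm across and 3 mm thick at the bottom, body 31 mm across (top edge rounded in), 28 mm high in all; origin at the centre of its underside, z up through the small end. Starts standing in the tray.
- pod_stray: copper-brown aluminium coffee capsule, the same as the other four, 18 g: flange 37 mm across and 3 mm thick at the bottom, body 31 mm across (top edge rounded in), 28 mm high in all; origin at the centre of its underside, z up through the small end. This one starts standing on the counter beside the tray, to the left or the right.
- mug: bystander: white ceramic mug with a handle (at its +y), 80 mm across, 90 mm high, on the other side of the tray from the stray capsule; origin at the centre of its underside
- jar: bystander: closed white jar, 84 mm across, 120 mm high, at a far corner of the work area, beyond and beside the tray; origin at the centre of its underside
- pot: bystander: small pink bulbous pot, 100 mm across, 115 mm high, at a far corner of the work area, beyond and beside the tray; origin at the centre of its underside
There are look-alikes about, which are no part of the job. Leave any green look-alike of the pod_stray alone.

How it is judged:
By the outcome, as a careful person would: the job done as asked, in the order asked, and still so for the second after the job is handed in, while the arm keeps its last pose, push and grip.
It also fails if it takes over 54 s, if anything falls off the work surface, if the arm or the gripper's body presses on something with over 40 N, if the wrist force passes 120 N, or if a joint passes its speed limit or range.

## Working session

There is one attempt and no reset: what is moved stays moved. The work goes in short steps, Python scripts to look and compute and a tool call to move; the robot and the scene stay as the last step left them, time stands still between calls to the robot, and variables do not carry over. Pictures are saved under pics/ and viewed, at most 10 in all, crops included, and the job is handed in when it is done.

Besides the shell and the picture viewer there is one more tool, called after "Emit:" in YAML: its name, and indented under it one key for each argument. jog_arm: Moves the arm, as the interface text tells. Its arguments: {"type":"object","properties":{"steps":{"type":"array"},"gripper":{"type":"number"}},"required":["steps"]}

```bash
mkdir -p pics; cat > h.py <<'E'
import numpy as np, cv2
from station import telemetry, cams, ctrl
from scipy.spatial.transform import Rotation as R
def K(p):
    f=200/np.tan(np.radians(p["fovy"])/2); return f,p["cx"],p["cy"]
def ray(p,uv):
    f,cx,cy=K(p);E=np.array(p["extrinsics"]);d=E[:3,:3].T@np.array([(uv[0]-cx)/f,(uv[1]-cy)/f,1]);return -E[:3,:3].T@E[:3,3],d
def onz(p,uv,z):
    o,d=ray(p,uv);return o+d*(z-o[2])/d[2]
def proj(p,X):
    f,cx,cy=K(p);E=np.array(p["extrinsics"]);c=E[:3,:3]@np.array(X)+E[:3,3];return np.array([cx+f*c[0]/c[2],cy+f*c[1]/c[2]])
def tri(p,uv,q,vw):
    A=np.zeros((3,3));b=np.zeros(3)
    for o,d in (ray(p,uv),ray(q,vw)):
        d=d/np.linalg.norm(d);M=np.eye(3)-np.outer(d,d);A+=M;b+=M@o
    return np.linalg.solve(A,b)
E
cat > a.py <<'E'
from h import *
np.set_printoptions(precision=1,suppress=True)
s=telemetry.observe();print(s)
P={}
for n in("top","side"):
    p=cams.read_camera(n);P[n]=p;cv2.imwrite(f"pics/{n}0.png",p["color"])
    print(n,p["fovy"],ray(p,[320,200]))
    for k,z in dict(tray=0,tray_bar=132,tray_dip=5,pod_stray=0,mug=0,jar=0,pot=0).items():
        for r in cams.landmark_of(k,p):
            print(k,np.round(r["uv"]),round(r["confidence"],2),onz(p,r["uv"],z))
E
python3 a.py
```

```text
{'clock': 0.0, 'joints': array([-1.2,  0.3, -0.1,  1.5,  0. ,  1.4, -0.1]), 'dq': array([-0., -0.,  0., -0.,  0.,  0., -0.]), 'joint_efforts': array([  0. , -49.4,  -0.4, -31.4,   0. ,   0. ,  -0. ]), 'tcp_pos': array([204.2, 616.5, 230.2]), 'tool_rot': array([ 0.2,  1. , -0. , -0. ]), 'contact_force': array([ 0.8, -0.1, -0.3]), 'moment': array([ 0. , -0. , -0.1]), 'grip_force': 0.0, 'grip_width': 0.9976545718607529}
top 52.98876597706419 (array([ 412.6,   16.5, 1066.9]), array([ 0.2, -0. , -1. ]))
tray [340. 236.] 0.91 [521.8 -44.1   0. ]
tray [456. 261.] 0.2 [ 463.2 -350.2    0. ]
tray_bar [344. 232.] 0.89 [517.8 -43.9 132. ]
tray_bar [368. 211.] 0.3 [ 568.6 -100.5  132. ]
tray_dip [294. 278.] 0.88 [408.5  76.1   5. ]
pod_stray [227. 250.] 0.66 [475.5 254.5   0. ]
pod_stray [203. 243.] 0.59 [493.2 318.8   0. ]
pod_stray [175. 239.] 0.44 [503.3 394.7   0. ]
jar [222. 164.] 0.85 [710.  284.9   0. ]
pot [437. 166.] 0.84 [ 722.4 -307.9    0. ]
side 55.91663152752702 (array([ 162.2, -646.4,  567.9]), array([ 0.5,  0.7, -0.5]))
tray [314. 262.] 0.6 [522.9 -42.5   0. ]
tray_bar [316. 216.] 0.68 [523.3 -47.1 132. ]
tray_dip [315. 262.] 0.71 [523.  -49.2   5. ]
tray_dip [247. 252.] 0.66 [396.4  63.4   5. ]
pod_stray [250. 212.] 0.65 [473.5 240.8   0. ]
pod_stray [243. 200.] 0.61 [481.9 315.2   0. ]
pod_stray [238. 190.] 0.43 [491.  380.8   0. ]
jar [313. 192.] 0.93 [695.9 263.8   0. ]
pot [458. 305.] 0.72 [ 716.2 -306.7    0. ]
pot [356. 272.] 0.55 [ 592.3 -118.9    0. ]
```

```bash
python3 -c "
import cv2,numpy as np
a=cv2.imread('pics/top0.png');b=cv2.imread('pics/side0.png')
cv2.imwrite('pics/both.png',np.hstack([cv2.resize(a[130:330,150:480],(800,485))]))
cv2.imwrite('pics/sidec.png',cv2.resize(b[150:400,180:560],(800,526)))"
```

```text
(no output)
```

View pics/both.png

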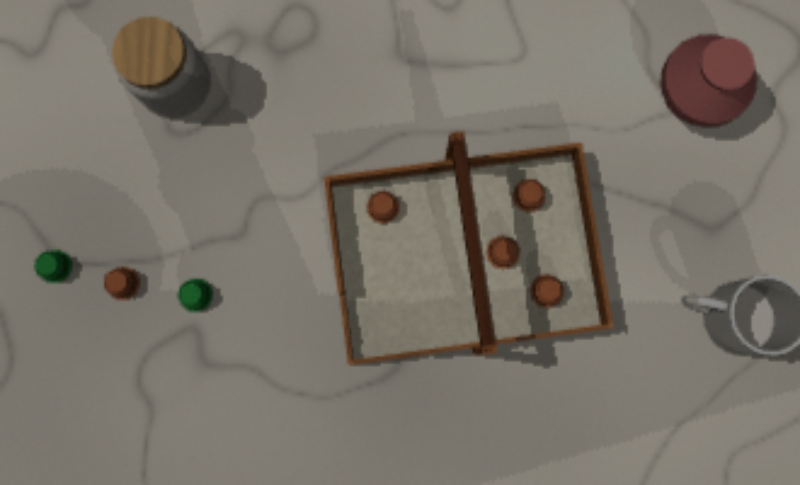

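View pics/sidec.png

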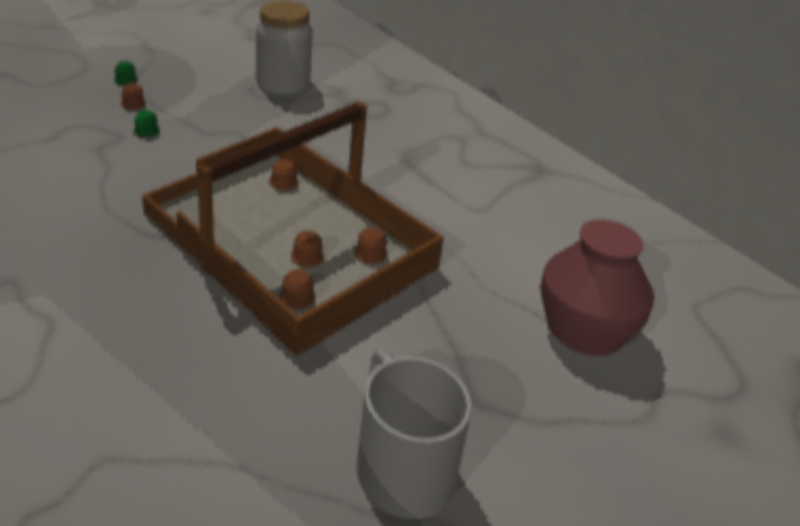

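The top view shows three candidates for the stray: green at (172,240), copper at (200,247) and green at (231,252). I choose the copper one in the middle. The tray's dip corner is at about (295,279), so its yaw is near 98°. Next I measure precisely and take a close crop.

```bash
cat > b.py <<'E'
from h import *
np.set_printoptions(precision=1,suppress=True)
P={n:cams.read_camera(n) for n in("top","side")}
t,s=P["top"],P["side"]
def pods(p):
    L=[]
    for r in cams.cut_out("pod_stray",p):
        m=r["pixels"];c=p["color"][m].mean(0);ys,xs=np.nonzero(m)
        L.append((np.array([xs.mean(),ys.mean()]),"copper" if c[2]>c[1] else "green",m.sum(),r["confidence"],onz(p,[xs.mean(),ys.mean()],14)))
    return L
for n,p in P.items():
    for q in pods(p): print(n,q)
def pts(n): return {k:np.array(cams.landmark_of(k,P[n])[0]["uv"]) for k in("tray","tray_bar")}
a,b=pts("top"),pts("side")
for k in a: print(k,tri(t,a[k],s,b[k]))
# tray fit: full silhouette corners of bar via mask
from scipy.optimize import minimize
masks={n:(cams.cut_out("tray",p) or [None])[0]["pixels"].astype(np.uint8) for n,p in P.items()}
def model(p,v):
    c,si=np.cos(v[2]),np.sin(v[2]);im=np.zeros((400,640),np.uint8)
    W=lambda x,y,z:proj(p,[v[0]+c*x-si*y,v[1]+si*x+c*y,z])
    def hull(L): cv2.fillConvexPoly(im,np.round(cv2.convexHull(np.array([W(*q) for q in L],np.float32))[:,0]*16).astype(np.int32),1,shift=4)
    box=lambda x0,x1,y0,y1,z0,z1:[(x,y,z) for x in(x0,x1) for y in(y0,y1) for z in(z0,z1)]
    hull([q for q in box(-140,140,-100,100,0,45) if not(q[0]>0 and q[1]>0 and q[2])]+[(65,100,45),(140,25,45),(140,100,25)])
    hull(box(-7,7,-108,108,124,140))
    for e in(-1,1): hull(box(-7,7,min(e*100,e*108),max(e*100,e*108),0,140))
    return im
def cost(v): return sum((model(p,v)!=masks[n]).sum() for n,p in P.items())
v0=np.array([521,-45,np.radians(98)])
r=minimize(cost,v0,method="Nelder-Mead",options=dict(initial_simplex=[v0,v0+[8,0,0],v0+[0,8,0],v0+[0,0,.06]]))
print("fit",r.x[:2],np.degrees(r.x[2]),r.fun,{n:m.sum() for n,m in masks.items()})
v=r.x;Rz=R.from_euler("z",v[2]).as_matrix()
for n,p in P.items():
    for r_ in cams.cut_out("pod1",p):
        ys,xs=np.nonzero(r_["pixels"]);X=onz(p,[xs.mean(),ys.mean()],19)
        print(n,"pod tray-frame",(Rz.T@(X-[v[0],v[1],0]))[:2],r_["confidence"])
st=telemetry.observe();print(R.from_quat(st["tool_rot"]).as_matrix())
c=t["color"][215:275,150:260];cv2.imwrite("pics/close.png",cv2.resize(c,None,fx=6,fy=6,interpolation=cv2.INTER_CUBIC))
E
python3 b.py
```

```text
top (array([171.6, 239.6]), 'green', np.int64(134), 0.75, array([499.5, 397.7,  14. ]))
top (array([200.7, 246.5]), 'copper', np.int64(142), 0.65, array([483.4, 320.5,  14. ]))
side (array([242.6, 195.5]), 'copper', np.int64(103), 0.46, array([482.7, 319.3,  14. ]))
tray [524.6 -43.4   5.1]
tray_bar [531.7 -39.6 126.9]
fit [523.9 -45.3] 99.17713829125528 1930.0 {'top': np.uint64(8038), 'side': np.uint64(8321)}
top pod tray-frame [-82.1  52.5] 0.67
top pod tray-frame [ 80.2 -61.6] 0.45
top pod tray-frame [-79.5 -52.9] 0.44
side pod tray-frame [-84.3 -52. ] 0.76
side pod tray-frame [-87.2  53.8] 0.76
side pod tray-frame [ 76.1 -60.9] 0.73
side pod tray-frame [-47.    6.4] 0.51
[[-0.9  0.3  0. ]
 [ 0.3  0.9  0. ]
 [-0.   0.  -1. ]]
```

View pics/close.png

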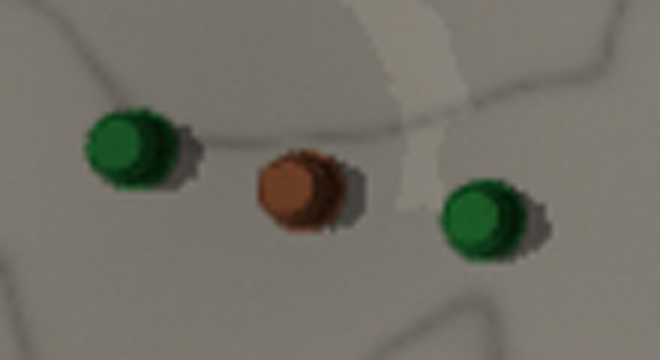

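The close crop shows the copper capsule at crop (302,190), top-image (200,247), standing alone between the two green ones. That confirms the choice. Now I write a planner helper and approach.

```bash
cat > plan.py <<'E'
# usage: plan.py x y z yawdeg(of tool y) n   -> identical row (tool pointing down)
import sys
from h import *
def rows(p0,R0,p1,R1,n):
    a=(R0.inv()*R1).as_rotvec()/n
    M=sum((R0*R.from_rotvec(a*k)).as_matrix() for k in range(n))
    return np.linalg.solve(M,p1-p0)/800, np.degrees(a)/60
def down(yaw):
    y=np.array([np.cos(yaw),np.sin(yaw),0]);z=np.array([0,0,-1.]);return R.from_matrix(np.c_[np.cross(y,z),y,z])
if __name__=="__main__":
    x,y,z,w,n=map(float,sys.argv[1:]);s=telemetry.observe()
    R0=R.from_quat(s["tool_rot"])
    C=[down(np.radians(w+k)) for k in(0,180)];R1=min(C,key=lambda q:(R0.inv()*q).magnitude())
    d,a=rows(s["tcp_pos"],R0,np.array([x,y,z]),R1,int(n))
    yy=R0.as_matrix()[:,1]
    print(np.round(d,4),np.round(a,4),np.linalg.norm(d)*800,"mm",np.linalg.norm(a)*60,"deg | pos",np.round(s["tcp_pos"],1),"yaw",np.degrees(np.arctan2(yy[1],yy[0])),"tool z",np.round(R0.as_matrix()[:,2],3),"q",np.round(s["joints"],2),"t",round(s["clock"],2),"w",s["grip_width"],s["grip_force"])
E
python3 plan.py 483 320 110 9 24
```

```text
[-0.0223  0.0006  0.0063] [ 0.     -0.      0.0435] 18.548175881234762 mm 2.611649930022306 deg | pos [204.4 617.1 231.3] yaw 71.67959818923431 tool z [ 0.  0. -1.] q [-1.24  0.32 -0.07  1.45  0.02  1.37 -0.06] t 1.4 w 1.0011417578194282 0.0
```

Emit:
jog_arm:
  steps:
    - [[-0.0223,0.0006,0.0063],[0,0,0.0435]]
    - [[-0.0223,0.0006,0.0063],[0,0,0.0435]]
    - [[-0.0223,0.0006,0.0063],[0,0,0.0435]]
    - [[-0.0223,0.0006,0.0063],[0,0,0.0435]]
    - [[-0.0223,0.0006,0.0063],[0,0,0.0435]]
    - [[-0.0223,0.0006,0.0063],[0,0,0.0435]]
    - [[-0.0223,0.0006,0.0063],[0,0,0.0435]]
    - [[-0.0223,0.0006,0.0063],[0,0,0.0435]]
    - [[-0.0223,0.0006,0.0063],[0,0,0.0435]]
    - [[-0.0223,0.0006,0.0063],[0,0,0.0435]]
    - [[-0.0223,0.0006,0.0063],[0,0,0.0435]]
    - [[-0.0223,0.0006,0.0063],[0,0,0.0435]]

```text
clock: 2.4
tcp_pos: [386.6, 506.4, 170.4]
tool_rot: [0.422, 0.907, 0.0, 0.0]
contact_force: [-0.2, 0.9, 0.0]
grip_width: 0.999
grip_force: 0.0
```

Emit:
jog_arm:
  steps:
    - [[-0.0223,0.0006,0.0063],[0,0,0.0435]]
    - [[-0.0223,0.0006,0.0063],[0,0,0.0435]]
    - [[-0.0223,0.0006,0.0063],[0,0,0.0435]]
    - [[-0.0223,0.0006,0.0063],[0,0,0.0435]]
    - [[-0.0223,0.0006,0.0063],[0,0,0.0435]]
    - [[-0.0223,0.0006,0.0063],[0,0,0.0435]]
    - [[-0.0223,0.0006,0.0063],[0,0,0.0435]]
    - [[-0.0223,0.0006,0.0063],[0,0,0.0435]]
    - [[-0.0223,0.0006,0.0063],[0,0,0.0435]]
    - [[-0.0223,0.0006,0.0063],[0,0,0.0435]]
    - [[-0.0223,0.0006,0.0063],[0,0,0.0435]]
    - [[-0.0223,0.0006,0.0063],[0,0,0.0435]]

```text
clock: 3.4
tcp_pos: [483.6, 318.4, 109.9]
tool_rot: [0.651, 0.759, 0.0, -0.0]
contact_force: [-0.7, 0.7, -0.9]
grip_width: 1.001
grip_force: 0.0
```

```bash
python3 plan.py 483 320 8 9 8
```

```text
[ 0.0003 -0.0001  0.0159] [ 0.     -0.     -0.0005] 12.739613229408182 mm 0.02820444843549859 deg | pos [483.6 318.4 109.9] yaw 8.774499706954169 tool z [ 0.  0. -1.] q [-0.86  0.26  0.27  1.79 -0.08  1.1  -0.41] t 3.4 w 1.0008196464353067 0.0
```

Emit:
jog_arm:
  steps:
    - [[0.0003,0,0.0165],[0,0,0]]
    - [[0.0003,0,0.0165],[0,0,0]]
    - [[0.0003,0,0.0165],[0,0,0]]
    - [[0.0003,0,0.0165],[0,0,0]]
    - [[0.0003,0,0.0165],[0,0,0]]
    - [[0.0003,0,0.0165],[0,0,0]]
    - [[0.0003,0,0.0165],[0,0,0]]
    - [[0.0003,0,0.0165],[0,0,0]]
    - [[0,0,0],[0,0,0]]

```text
clock: 4.15
tcp_pos: [481.0, 320.8, 1.5]
tool_rot: [0.649, 0.761, -0.002, -0.0]
contact_force: [0.1, 0.8, 0.3]
grip_width: 1.001
grip_force: 0.0
```

Emit:
jog_arm:
  steps:
    - [[0,0,0],[0,0,0]]
    - [[0,0,0],[0,0,0]]
    - [[0,0,0],[0,0,0]]
    - [[0,0,0],[0,0,0]]
    - [[0,0,0],[0,0,0]]
    - [[0,0,0],[0,0,0]]
    - [[0,0,0],[0,0,0]]
    - [[0,0,0],[0,0,0]]
    - [[0,0,0],[0,0,0]]
    - [[0,0,0],[0,0,0]]
  gripper: 1

```text
clock: 4.98
tcp_pos: [483.7, 322.6, 5.8]
tool_rot: [0.649, 0.761, 0.001, 0.0]
contact_force: [-0.1, -0.4, 6.7]
grip_width: 0.341
grip_force: 59.4
```

Emit:
jog_arm:
  steps:
    - [[0,0,-0.02],[0,0,0]]
    - [[0,0,-0.025],[0,0,0]]
    - [[0,0,-0.025],[0,0,0]]
    - [[0,0,-0.025],[0,0,0]]
    - [[0,0,-0.025],[0,0,0]]
    - [[0,0,-0.025],[0,0,0]]
    - [[0,0,-0.025],[0,0,0]]
    - [[0,0,-0.025],[0,0,0]]
    - [[0,0,-0.025],[0,0,0]]
    - [[0,0,0],[0,0,0]]

```text
clock: 5.82
tcp_pos: [484.8, 323.3, 184.9]
tool_rot: [0.649, 0.761, 0.003, 0.001]
contact_force: [1.3, 0.7, 0.6]
grip_width: 0.34
grip_force: 59.2
```

```bash
cat > c.py <<'E'
from h import *
p=cams.read_camera("side");q=cams.read_camera("top")
def crop(p,r):
    c=telemetry.observe()["tcp_pos"];u,v=np.clip(proj(p,c),[80,60],[560,340]).astype(int);return cv2.resize(p["color"][v-60:v+60,u-80:u+80],(400,300),interpolation=cv2.INTER_CUBIC)
cv2.imwrite("pics/grasp.png",np.hstack([crop(p,0),crop(q,0)]))
E
python3 c.py; python3 plan.py 483 320 8 9 8
```

```text
[-0.0003 -0.0001  0.027 ] [ 0.0001 -0.0001  0.0001] 21.624254426058474 mm 0.009242059492354758 deg | pos [483.  322.2 181. ] yaw 9.042060710992958 tool z [ 0.001  0.001 -1.   ] q [-0.88  0.2   0.28  1.71 -0.06  1.24 -0.43] t 5.92 w 0.3412421020299625 59.19970750808716
```

View pics/grasp.png

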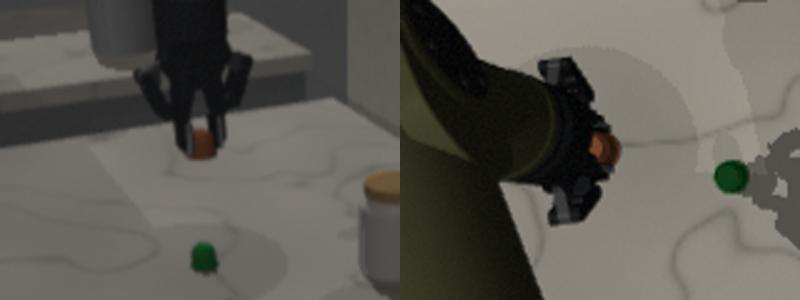

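The capsule is held upright: opening 29 mm, grip 59 N, and both greens still standing. Next I carry it over the free left half of the tray.

```bash
python3 plan.py 485.6 34.6 181 9.2 12
```

```text
[-0.0296 -0.0045 -0.    ] [ 0.0001 -0.0001 -0.0002] 23.963659680294352 mm 0.01410181550332388 deg | pos [483.  322.2 181. ] yaw 9.042060710992958 tool z [ 0.001  0.001 -1.   ] q [-0.88  0.2   0.28  1.71 -0.06  1.24 -0.43] t 5.92 w 0.3412421020299625 59.19970750808716
```

Emit:
jog_arm:
  steps:
    - [[-0.0296,-0.0045,0],[0,0,0]]
    - [[-0.0296,-0.0045,0],[0,0,0]]
    - [[-0.0296,-0.0045,0],[0,0,0]]
    - [[-0.0296,-0.0045,0],[0,0,0]]
    - [[-0.0296,-0.0045,0],[0,0,0]]
    - [[-0.0296,-0.0045,0],[0,0,0]]
    - [[-0.0296,-0.0045,0],[0,0,0]]
    - [[-0.0296,-0.0045,0],[0,0,0]]
    - [[-0.0296,-0.0045,0],[0,0,0]]
    - [[-0.0296,-0.0045,0],[0,0,0]]
    - [[-0.0296,-0.0045,0],[0,0,0]]
    - [[-0.0296,-0.0045,0],[0,0,0]]

```text
clock: 6.92
tcp_pos: [483.5, 33.3, 178.9]
tool_rot: [0.649, 0.761, -0.001, -0.001]
contact_force: [0.5, -0.0, -0.9]
grip_width: 0.34
grip_force: 59.2
```

Emit:
jog_arm:
  steps:
    - [[0,0,0],[0,0,0]]
    - [[0,0,0],[0,0,0]]

```text
clock: 7.08
tcp_pos: [483.9, 33.1, 179.3]
tool_rot: [0.65, 0.76, -0.001, -0.001]
contact_force: [0.0, 1.3, 0.4]
grip_width: 0.338
grip_force: 59.2
```

```bash
python3 plan.py 485.6 34.6 12 9.2 11; python3 c.py
```

```text
[0.0001 0.0002 0.019 ] [-0.0002 -0.     -0.0005] 15.21025745389335 mm 0.03416266330684927 deg | pos [483.9  33.1 179.3] yaw 8.850481219355725 tool z [-0.002 -0.    -1.   ] q [-0.62 -0.01  0.49  1.93  0.    1.22  0.03] t 7.08 w 0.3381855254846838 59.22893464565277
```

View pics/grasp.png

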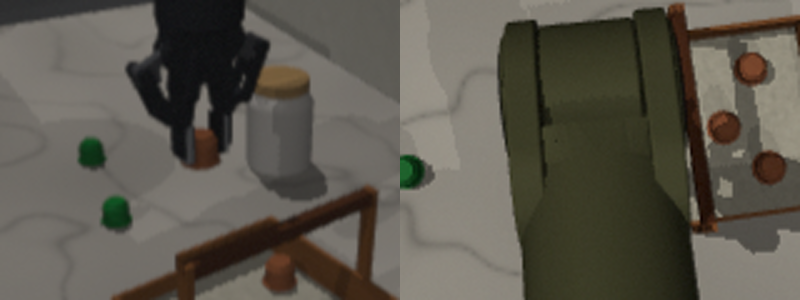

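Emit:
jog_arm:
  steps:
    - [[0.0001,0.0002,0.021],[0,0,0]]
    - [[0.0001,0.0002,0.021],[0,0,0]]
    - [[0.0001,0.0002,0.021],[0,0,0]]
    - [[0.0001,0.0002,0.021],[0,0,0]]
    - [[0.0001,0.0002,0.021],[0,0,0]]
    - [[0.0001,0.0002,0.021],[0,0,0]]
    - [[0.0001,0.0002,0.021],[0,0,0]]
    - [[0.0001,0.0002,0.021],[0,0,0]]
    - [[0,0,0.021],[0,0,0]]
    - [[0,0,0],[0,0,0]]
    - [[0,0,0],[0,0,0]]

```text
clock: 8.1
tcp_pos: [485.0, 36.3, 28.6]
tool_rot: [0.649, 0.761, -0.001, -0.001]
contact_force: [0.3, 0.1, 0.6]
grip_width: 0.339
grip_force: 59.3
```

```bash
python3 plan.py 485.6 34.6 11.5 9.2 4; python3 -c "
from h import *
p=cams.read_camera('side');v=proj(p,telemetry.observe()['tcp_pos']).astype(int);print(v)
cv2.imwrite('pics/s2.png',cv2.resize(p['color'][v[1]-70:v[1]+50,v[0]-60:v[0]+100],(800,600),interpolation=cv2.INTER_CUBIC))"
```

```text
[-0.0005  0.0001  0.0053] [-0.0007  0.0001 -0.0003] 4.298245230562211 mm 0.044238067099421415 deg | pos [485.   36.3  28.6] yaw 9.139680423305384 tool z [-0.003 -0.001 -1.   ] q [-0.58  0.2   0.49  2.08 -0.12  0.9   0.13] t 8.1 w 0.33927444388581196 59.26439881324768
[284 239]
```

View pics/s2.png

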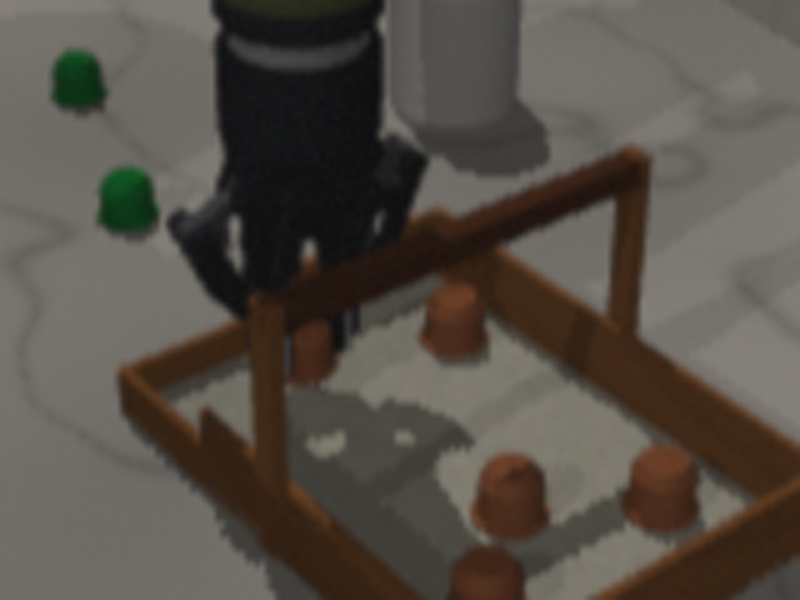

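The held capsule at crop (310,350) is inside the tray over clear floor. The tray is undisturbed and the other capsules are clear of it. I lower it, release with a limited opening, and rise.

Emit:
jog_arm:
  steps:
    - [[-0.0005,0,0.0054],[0,0,0]]
    - [[-0.0005,0,0.0054],[0,0,0]]
    - [[-0.0005,0,0.0054],[0,0,0]]
    - [[-0.0005,0,0.005],[0,0,0]]
    - [[0,0,0],[0,0,0]]
    - [[0,0,0],[0,0,0]]

```text
clock: 8.65
tcp_pos: [486.1, 33.7, 12.4]
tool_rot: [0.649, 0.761, -0.0, -0.0]
contact_force: [0.3, 0.1, -1.3]
grip_width: 0.341
grip_force: 59.3
```

Emit:
jog_arm:
  steps:
    - [[0,0,0],[0,0,0]]
    - [[0,0,0],[0,0,0]]
    - [[0,0,0],[0,0,0]]
    - [[0,0,0],[0,0,0]]
    - [[0,0,0],[0,0,0]]
    - [[0,0,0],[0,0,0]]
  gripper: -0.2

```text
clock: 9.15
tcp_pos: [486.4, 33.9, 12.7]
tool_rot: [0.649, 0.761, 0.0, 0.0]
contact_force: [0.1, -0.1, -0.3]
grip_width: 0.6
grip_force: 0.0
```

Emit:
jog_arm:
  steps:
    - [[0,0,-0.01],[0,0,0]]
    - [[0,0,-0.02],[0,0,0]]
    - [[0,0,-0.03],[0,0,0]]
    - [[0,0,-0.03],[0,0,0]]
    - [[0,0,-0.03],[0,0,0]]
    - [[0,0,-0.03],[0,0,0]]
    - [[0,0,-0.03],[0,0,0]]
    - [[0,0,-0.03],[0,0,0]]
    - [[0,0,-0.03],[0,0,0]]
    - [[0,0,0],[0,0,0]]

```text
clock: 9.98
tcp_pos: [489.2, 34.0, 210.2]
tool_rot: [0.649, 0.76, 0.004, 0.002]
contact_force: [0.5, 0.5, -0.0]
grip_width: 0.6
grip_force: 0.0
```

```bash
python3 plan.py 485 35 11.5 9.2 4; cat b.py | sed 's/"pics\/close.png"/"pics\/x.png"/' > b2.py; python3 b2.py | grep -v "^\[\|^ \["
```

```text
[ 0.0005 -0.0016  0.0621] [ 0.0022 -0.0003 -0.0008] 49.67894891247173 mm 0.13928426940863517 deg | pos [489.2  34.  210.2] yaw 9.013165370510238 tool z [ 0.009  0.003 -1.   ] q [-0.63 -0.03  0.5   1.89  0.01  1.27  0.03] t 9.98 w 0.5996928994506088 0.0
top (array([230.4, 251.4]), 'green', np.int64(151), 0.43, array([472.6, 242.3,  14. ]))
side (array([314.5, 171.5]), 'copper', np.int64(1070), 0.68, array([760.7, 366.4,  14. ]))
side (array([239.3, 184. ]), 'green', np.int64(105), 0.62, array([500.3, 395.9,  14. ]))
side (array([285.5, 243.8]), 'copper', np.int64(152), 0.46, array([488.4,  37.7,  14. ]))
side (array([314.2, 232.5]), 'copper', np.int64(146), 0.3, array([575.4,  46.8,  14. ]))Traceback (most recent call last):
  File "b2.py", line 14, in <module>
    a,b=pts("top"),pts("side")
                   ~~~^^^^^^^^
  File "b2.py", line 13, in pts
    def pts(n): return {k:np.array(cams.landmark_of(k,P[n])[0]["uv"]) for k in("tray","tray_bar")}
                                   ~~~~~~~~~~~~~~~~~~~~~~~~^^^
IndexError: list index out of range
```

```bash
python3 - <<'E'
from h import *
np.set_printoptions(precision=1,suppress=True)
p=cams.read_camera("top");im=cv2.imread("pics/top0.png").astype(int)
# bar pixels per row in initial picture: darkest reddish run near expected line
C=[]
for v in range(193,268):
    u0=338.9+(v-185.7)*(11.9/88.6); us=np.arange(int(u0)-9,int(u0)+10)
    w=np.clip(75-im[v,us,2],0,None)*(im[v,us,2]>im[v,us,0]*1.4)
    if w.sum()>0: C.append(onz(p,[(w*us).sum()/w.sum()+0.0,v],140)[:2])
C=np.array(C);print(len(C));vx,vy,x0,y0=cv2.fitLine(C.astype(np.float32),cv2.DIST_HUBER,0,.01,.01).ravel()
print("dir",np.degrees(np.arctan2(vy,vx)),"y at x=523.9:",y0+(523.9-x0)*vy/vx)
for e in [(338.9,185.7),(350.8,274.3)]: print(onz(p,e,140))
E
python3 plan.py 524 -45 210 99 12
```

```text
75
dir 9.438783 y at x=523.9: -45.42077
[626.3 -31.  140. ]
[420.2 -61.4 140. ]
[-0.0092 -0.0042 -0.0007] [-1.00e-04 -1.00e-04 -1.25e-01] 8.117645256061127 mm 7.497096023141155 deg | pos [485.7  33.8 203.6] yaw 9.034881422037376 tool z [-0.002 -0.001 -1.   ] q [-0.62 -0.03  0.5   1.9   0.01  1.27  0.03] t 10.38 w 0.6009356502883219 0.0
```

```bash
python3 plan.py 523.7 -45.6 200 99.3 16
```

```text
[-0.004   0.0065  0.0003] [-0.0001  0.0001  0.0935] 6.106448122047377 mm 5.608434379905114 deg | pos [485.7  33.8 203.6] yaw 9.034881422037376 tool z [-0.002 -0.001 -1.   ] q [-0.62 -0.03  0.5   1.9   0.01  1.27  0.03] t 10.38 w 0.6009356502883219 0.0
```

Emit:
jog_arm:
  steps:
    - [[-0.004,0.0065,0.0003],[0,0,0.0935]]
    - [[-0.004,0.0065,0.0003],[0,0,0.0935]]
    - [[-0.004,0.0065,0.0003],[0,0,0.0935]]
    - [[-0.004,0.0065,0.0003],[0,0,0.0935]]
    - [[-0.004,0.0065,0.0003],[0,0,0.0935]]
    - [[-0.004,0.0065,0.0003],[0,0,0.0935]]
    - [[-0.004,0.0065,0.0003],[0,0,0.0935]]
    - [[-0.004,0.0065,0.0003],[0,0,0.0935]]

```text
clock: 11.05
tcp_pos: [521.5, 1.7, 201.9]
tool_rot: [0.891, 0.453, -0.001, -0.0]
contact_force: [-0.3, 0.4, -0.1]
grip_width: 0.597
grip_force: 0.0
```

Emit:
jog_arm:
  steps:
    - [[-0.004,0.0065,0.0003],[0,0,0.0935]]
    - [[-0.004,0.0065,0.0003],[0,0,0.0935]]
    - [[-0.004,0.0065,0.0003],[0,0,0.0935]]
    - [[-0.004,0.0065,0.0003],[0,0,0.0935]]
    - [[-0.004,0.0065,0.0003],[0,0,0.0935]]
    - [[-0.004,0.0065,0.0003],[0,0,0.0935]]
    - [[-0.004,0.0065,0.0003],[0,0,0.0935]]
    - [[-0.004,0.0065,0.0003],[0,0,0.0935]]
    - [[0,0,0],[0,0,0]]
    - [[0,0,0],[0,0,0]]

```text
clock: 11.88
tcp_pos: [523.8, -45.8, 200.3]
tool_rot: [0.997, 0.082, -0.0, -0.0]
contact_force: [1.3, 0.6, -0.1]
grip_width: 0.598
grip_force: 0.0
```

```bash
python3 plan.py 523.7 -45.6 113 99.3 8
```

```text
[ 0.     -0.      0.0136] [-0.      0.0001  0.0002] 10.915048221635134 mm 0.012574567941446577 deg | pos [523.8 -45.8 200.3] yaw -80.60907362629368 tool z [-0.001 -0.    -1.   ] q [-0.56  0.07  0.63  1.82 -0.05  1.26 -1.32] t 11.88 w 0.5980866915306661 0.0
```

Emit:
jog_arm:
  steps:
    - [[0,0,0.0136],[0,0,0]]
    - [[0,0,0.0136],[0,0,0]]
    - [[0,0,0.0136],[0,0,0]]
    - [[0,0,0.0136],[0,0,0]]
    - [[0,0,0.0136],[0,0,0]]
    - [[0,0,0.0136],[0,0,0]]
    - [[0,0,0.0136],[0,0,0]]
    - [[0,0,0.0136],[0,0,0]]
    - [[0,0,0],[0,0,0]]
    - [[0,0,0],[0,0,0]]

```text
clock: 12.72
tcp_pos: [523.6, -45.8, 113.0]
tool_rot: [0.997, 0.081, -0.001, 0.0]
contact_force: [0.3, 0.2, 0.2]
grip_width: 0.603
grip_force: 0.0
```

Emit:
jog_arm:
  steps:
    - [[0,0,0],[0,0,0]]
    - [[0,0,0],[0,0,0]]
    - [[0,0,0],[0,0,0]]
    - [[0,0,0],[0,0,0]]
    - [[0,0,0],[0,0,0]]
    - [[0,0,0],[0,0,0]]
    - [[0,0,0],[0,0,0]]
    - [[0,0,0],[0,0,0]]
    - [[0,0,0],[0,0,0]]
    - [[0,0,0],[0,0,0]]
  gripper: 1

```text
clock: 13.55
tcp_pos: [524.7, -45.7, 114.6]
tool_rot: [0.997, 0.081, 0.001, -0.0]
contact_force: [-0.9, 0.6, 6.3]
grip_width: 0.152
grip_force: 60.0
```

```bash
python3 plan.py 523.7 -45.6 113 99.3 8; python3 -c "
from station import telemetry as t;s=t.observe();print(s['contact_force'],s['moment'])
from h import *
p=cams.read_camera('side')
cv2.imwrite('pics/s3.png',cv2.resize(p['color'][130:330,200:480],(800,571),interpolation=cv2.INTER_CUBIC))"
```

```text
[-0.0001 -0.      0.0002] [-0.     -0.0002 -0.0001] 0.23014340423304722 mm 0.011343502881209862 deg | pos [524.7 -45.7 114.6] yaw -80.72442638609576 tool z [ 0.001  0.    -1.   ] q [-0.54  0.17  0.63  1.92 -0.11  1.09 -1.27] t 13.55 w 0.1515684374042697 60.00982582569122
[-0.85356256  0.56715234  6.33176541] [ 0.1009287   0.19130091 -0.02020901]
```

View pics/s3.png

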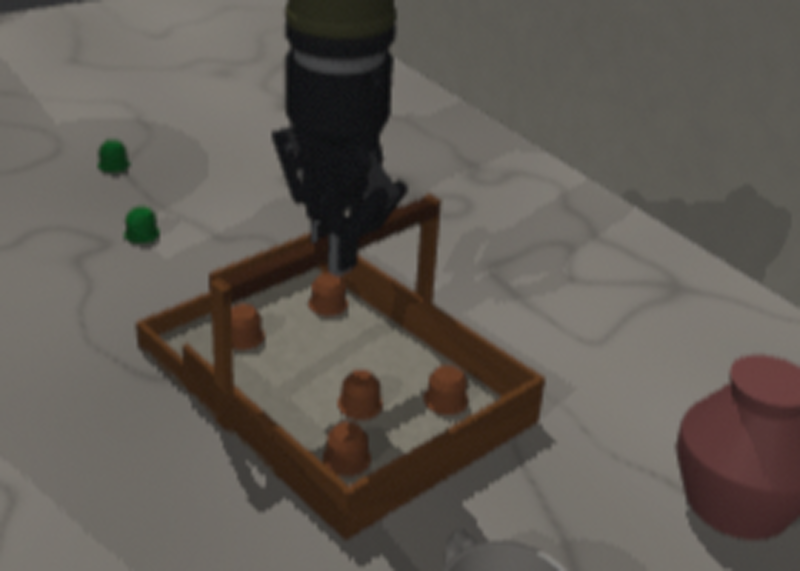

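All five capsules stand in the tray, the bar is gripped (13 mm, 60 N), and the mug, jar and pot are untouched. I lift gently.

Emit:
jog_arm:
  steps:
    - [[0,0,-0.003],[0,0,0]]
    - [[0,0,-0.006],[0,0,0]]
    - [[0,0,-0.01],[0,0,0]]
    - [[0,0,-0.012],[0,0,0]]
    - [[0,0,-0.012],[0,0,0]]
    - [[0,0,-0.012],[0,0,0]]
    - [[0,0,-0.012],[0,0,0]]
    - [[0,0,-0.012],[0,0,0]]
    - [[0,0,-0.012],[0,0,0]]
    - [[0,0,-0.012],[0,0,0]]
    - [[0,0,-0.012],[0,0,0]]
    - [[0,0,-0.012],[0,0,0]]

```text
clock: 14.6
tcp_pos: [524.0, -45.7, 216.3]
tool_rot: [0.997, 0.081, 0.0, -0.0]
contact_force: [-0.1, 0.4, -4.9]
grip_width: 0.154
grip_force: 58.6
```

Emit:
jog_arm:
  steps:
    - [[0,0,-0.012],[0,0,0]]
    - [[0,0,-0.012],[0,0,0]]
    - [[0,0,-0.012],[0,0,0]]
    - [[0,0,-0.012],[0,0,0]]
    - [[0,0,-0.012],[0,0,0]]
    - [[0,0,-0.012],[0,0,0]]
    - [[0,0,-0.01],[0,0,0]]
    - [[0,0,-0.006],[0,0,0]]
    - [[0,0,-0.003],[0,0,0]]
    - [[0,0,0],[0,0,0]]
    - [[0,0,0],[0,0,0]]

```text
clock: 15.52
tcp_pos: [523.8, -45.7, 287.8]
tool_rot: [0.997, 0.081, -0.0, -0.0]
contact_force: [-0.7, -0.1, -5.3]
grip_width: 0.151
grip_force: 58.6
```

```bash
python3 - <<'E'
from h import *
from scipy.optimize import minimize
np.set_printoptions(precision=4,suppress=True)
s=telemetry.observe();R0=R.from_quat(s["tool_rot"]);print(s["tcp_pos"],s["joints"],s["contact_force"],s["moment"],s["grip_width"],s["clock"])
yaw=np.radians(99.3);T=R.from_euler("z",yaw)
# tray tilt about tray axis so that direction (cos a, sin a) goes down: axis = z x d
for a in (35,45):
    d=T.apply([np.cos(np.radians(a)),np.sin(np.radians(a)),0]);ax=np.cross([0,0,1],d)
    print(a,"tool-frame axis",R0.inv().apply(ax),"world d",d)
for k,v in dict(x=[1,0,0],y=[0,1,0]).items():
    print("tray",k,"in tool",R0.inv().apply(T.apply(v)))
p=cams.read_camera("side");cv2.imwrite("pics/s4.png",cv2.resize(p["color"][60:300,180:500],(800,600),interpolation=cv2.INTER_CUBIC))
E
```

```text
[523.8276 -45.6657 287.7888] [-0.5737  0.0217  0.6255  1.6893 -0.0128  1.4353 -1.3555] [-0.7266 -0.0687 -5.3478] [0.0009 0.0452 0.0021] 0.15124098181934317 15.5167
35 tool-frame axis [-0.8189  0.5739  0.0004] world d [-0.6984  0.7157  0.    ]
45 tool-frame axis [-0.7068  0.7074  0.0003] world d [-0.8121  0.5835  0.    ]
tray x in tool [-0.0004 -1.      0.0001]
tray y in tool [-1.      0.0004  0.0006]
```

View pics/s4.png

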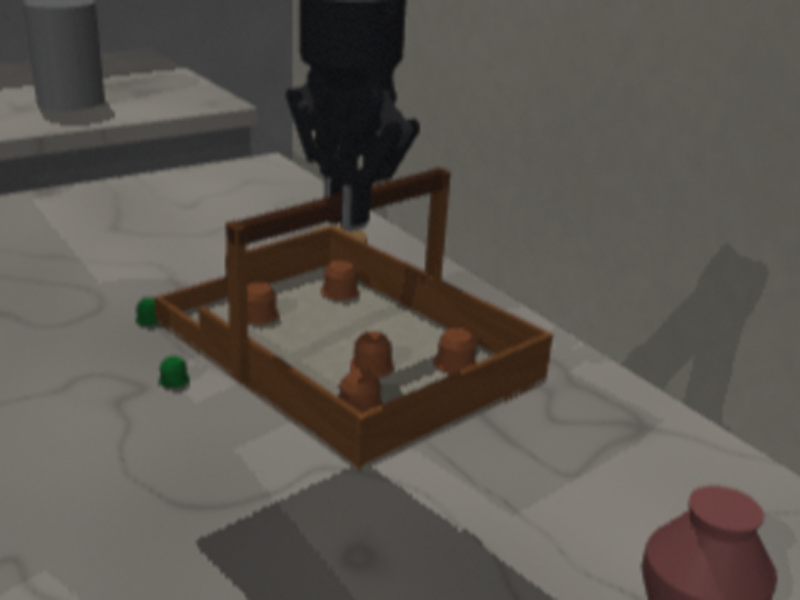

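The tray hangs level with all five capsules standing in it, well clear of the counter. I tip it slowly towards the dip corner.

Emit:
jog_arm:
  steps:
    - [[0,0,0],[-0.005,0.004,0]]
    - [[0,0,0],[-0.008,0.006,0]]
    - [[0,0,0],[-0.008,0.006,0]]
    - [[0,0,0],[-0.008,0.006,0]]
    - [[0,0,0],[-0.008,0.006,0]]
    - [[0,0,0],[-0.008,0.006,0]]
    - [[0,0,0],[-0.008,0.006,0]]
    - [[0,0,0],[-0.008,0.006,0]]
    - [[0,0,0],[-0.008,0.006,0]]
    - [[0,0,0],[-0.008,0.006,0]]
    - [[0,0,0],[-0.008,0.006,0]]
    - [[0,0,0],[-0.008,0.006,0]]

```text
clock: 16.57
tcp_pos: [524.0, -45.7, 288.1]
tool_rot: [0.995, 0.081, 0.041, 0.046]
contact_force: [0.1, -0.3, -4.5]
grip_width: 0.154
grip_force: 58.6
```

Emit:
jog_arm:
  steps:
    - [[0,0,0],[-0.008,0.006,0]]
    - [[0,0,0],[-0.008,0.006,0]]
    - [[0,0,0],[-0.008,0.006,0]]
    - [[0,0,0],[-0.008,0.006,0]]
    - [[0,0,0],[-0.008,0.006,0]]
    - [[0,0,0],[-0.008,0.006,0]]
    - [[0,0,0],[-0.008,0.006,0]]
    - [[0,0,0],[-0.008,0.006,0]]
    - [[0,0,0],[-0.008,0.006,0]]
    - [[0,0,0],[-0.008,0.006,0]]
    - [[0,0,0],[-0.008,0.006,0]]
    - [[0,0,0],[-0.008,0.006,0]]

```text
clock: 17.57
tcp_pos: [524.0, -45.7, 288.1]
tool_rot: [0.989, 0.08, 0.082, 0.093]
contact_force: [-0.5, -0.2, -5.4]
grip_width: 0.151
grip_force: 58.6
```

Emit:
jog_arm:
  steps:
    - [[0,0,0],[-0.008,0.006,0]]
    - [[0,0,0],[-0.008,0.006,0]]
    - [[0,0,0],[-0.008,0.006,0]]
    - [[0,0,0],[-0.008,0.006,0]]
    - [[0,0,0],[-0.008,0.006,0]]
    - [[0,0,0],[-0.008,0.006,0]]
    - [[0,0,0],[-0.008,0.006,0]]
    - [[0,0,0],[-0.008,0.006,0]]
    - [[0,0,0],[-0.008,0.006,0]]
    - [[0,0,0],[-0.008,0.006,0]]
    - [[0,0,0],[0,0,0]]
    - [[0,0,0],[0,0,0]]

```text
clock: 18.57
tcp_pos: [523.9, -45.6, 288.1]
tool_rot: [0.981, 0.08, 0.116, 0.131]
contact_force: [0.4, -0.0, -4.2]
grip_width: 0.153
grip_force: 58.8
```

```bash
cat > d.py <<'E'
from h import *
np.set_printoptions(precision=3,suppress=True)
s=telemetry.observe();z=R.from_quat(s["tool_rot"]).as_matrix()[:,2]
print(s["tcp_pos"],"tilt",np.degrees(np.arccos(-z[2])),z,s["joints"],s["contact_force"],s["moment"],s["grip_width"],s["grip_force"],s["clock"])
a,b=[cams.read_camera(n)["color"] for n in("side","top")]
v=np.vstack
cv2.imwrite("pics/tip.png",np.hstack([cv2.resize(a[100:300,180:400],(440,400)),cv2.resize(b[140:340,240:420],(360,400))]))
E
python3 d.py
```

```text
[523.925 -45.576 288.055] tilt 20.181071500347386 [ 0.249 -0.239 -0.939] [-0.645 -0.189  0.433  1.905  0.393  1.228 -1.719] [ 0.413 -0.002 -4.205] [0.576 0.618 0.016] 0.15267843414023866 58.781660199165344 18.5667
```

View pics/tip.png

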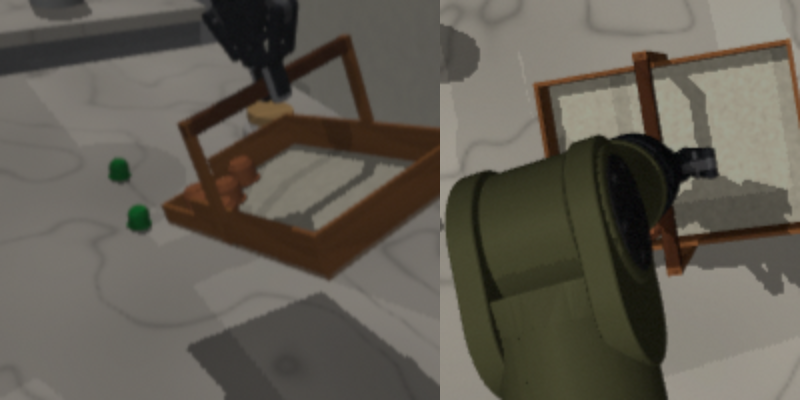

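The capsules have slid together towards the dip corner at 20° and none has spilled. Joint 2 is at -0.19 against its -0.3 limit, so I continue the tilt while drifting outward.

Emit:
jog_arm:
  steps:
    - [[0.002,0,0],[0,0,0]]
    - [[0.004,0,0],[-0.004,0.003,0]]
    - [[0.005,0,0],[-0.008,0.006,0]]
    - [[0.005,0,0],[-0.008,0.006,0]]
    - [[0.005,0,0],[-0.008,0.006,0]]
    - [[0.005,0,0],[-0.008,0.006,0]]
    - [[0.005,0,0],[-0.008,0.006,0]]
    - [[0.005,0,0],[-0.008,0.006,0]]
    - [[0.005,0,0],[-0.008,0.006,0]]
    - [[0.005,0,0],[-0.008,0.006,0]]
    - [[0.005,0,0],[-0.008,0.006,0]]
    - [[0.005,0,0],[-0.008,0.006,0]]

```text
clock: 19.67
tcp_pos: [567.1, -36.8, 298.6]
tool_rot: [0.97, 0.079, 0.152, 0.172]
contact_force: [-0.7, -0.2, -5.5]
grip_width: 0.153
grip_force: 58.8
```

Emit:
jog_arm:
  steps:
    - [[0.004,0,0],[-0.008,0.006,0]]
    - [[0.002,0,0],[-0.008,0.006,0]]
    - [[0,0,0],[-0.008,0.006,0]]
    - [[0,0,0],[-0.004,0.003,0]]
    - [[0,0,0],[0,0,0]]
    - [[0,0,0],[0,0,0]]
    - [[0,0,0],[0,0,0]]
    - [[0,0,0],[0,0,0]]
    - [[0,0,0],[0,0,0]]
    - [[0,0,0],[0,0,0]]
    - [[0,0,0],[0,0,0]]
    - [[0,0,0],[0,0,0]]

```text
clock: 20.67
tcp_pos: [571.2, -36.0, 299.9]
tool_rot: [0.966, 0.078, 0.164, 0.185]
contact_force: [0.4, -0.0, -5.1]
grip_width: 0.148
grip_force: 58.8
```

```bash
sed -i 's/^cv2.imwrite.*/cv2.imwrite("pics\/tip2.png",np.hstack([cv2.resize(a[130:250,200:330],(520,480),interpolation=2),cv2.resize(b[140:340,240:360],(280,480))]))/' d.py; python3 d.py
python3 - <<'E'
from h import *
np.set_printoptions(precision=0,suppress=True)
s=telemetry.observe();R0=R.from_quat(s["tool_rot"]);o=s["tcp_pos"]+R0.apply([0,0,-17.4])
B=R0.as_matrix();T=np.c_[-B[:,1],-B[:,0],-B[:,2]]
W=lambda x,y,z:o+T@np.array([x,y,z-132])
p=cams.read_camera("side")
print("dip",W(135,95,5),"low corner",W(140,100,0))
for n,q in dict(dip=(135,95,5),c2=(135,-95,5),c3=(-135,95,5),b1=(0,108,132)).items(): print(n,proj(p,W(*q)))
for r in cams.landmark_of("tray_dip",p): print("net dip",np.array(r["uv"]),round(r["confidence"],2))
E
```

```text
[571.234 -36.039 299.891] tilt 28.58509203926829 [ 0.345 -0.331 -0.878] [-0.66  -0.132  0.383  1.883  0.521  1.161 -1.84 ] [ 0.432 -0.043 -5.099] [0.807 0.897 0.014] 0.1478610791077488 58.817278146743774 20.6667
dip [508.  32. 125.] low corner [505.  34. 117.]
dip [293. 204.]
c2 [348. 162.]
c3 [371. 213.]
b1 [293. 157.]
```

View pics/tip2.png

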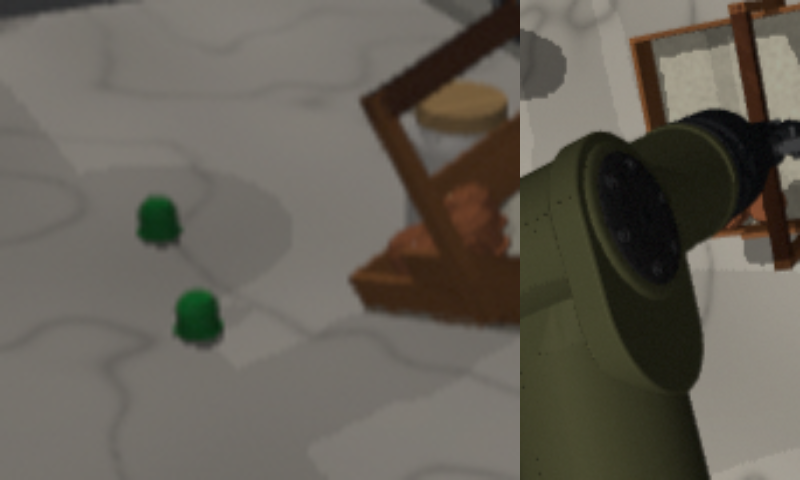

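The capsules sit in the dip corner and the projected tray points match the picture, so the tray has not slipped in the grip. I check where the capsules are, and how they look in the top view, numerically.

```bash
cat > e.py <<'E'
from h import *
np.set_printoptions(precision=0,suppress=True)
s=telemetry.observe();R0=R.from_quat(s["tool_rot"]);o=s["tcp_pos"]+R0.apply([0,0,-17.4])
B=R0.as_matrix();T=np.c_[-B[:,1],-B[:,0],-B[:,2]];print(s["clock"])
def tc(p,uv,h):
    c,d=ray(p,uv);c=T.T@(c-o)+[0,0,132];d=T.T@d;return (c+d*(h-c[2])/d[2])[:2]
for n in("side","top"):
    p=cams.read_camera(n)
    for r in cams.cut_out("pod1",p):
        ys,xs=np.nonzero(r["pixels"]);c=p["color"][ys,xs].mean(0)
        print(n,"net",[xs.mean(),ys.mean()],len(xs),round(r["confidence"],2),"col",c,"tray",tc(p,[xs.mean(),ys.mean()],19))
    # orange capsule pixels: brighter/pinker than the wood
    b,g,r_=[p["color"][...,i].astype(int) for i in range(3)]
    h=cv2.cvtColor(p["color"],cv2.COLOR_BGR2HSV)
    m=((h[...,0]<=9)&(h[...,1]>110)&(h[...,2]>60)).astype(np.uint8)
    k,l,st,ce=cv2.connectedComponentsWithStats(m)
    for i in range(1,k):
        if st[i,4]>25: print(n,"blob",ce[i],st[i],"tray@19",tc(p,ce[i],19))
E
python3 e.py
```

```text
20.8667
top net [np.float64(341.71666666666664), np.float64(227.41666666666666)] 60 0.44 col [ 42.  65. 110.] tray [52. 82.]
top net [np.float64(333.90909090909093), np.float64(231.0)] 11 0.41 col [23. 38. 65.] tray [72. 88.]
top blob [439. 174.] [432 166  16  15  64] tray@19 [-173.   -2.]
```

```bash
cat >> e.py <<'E'
print()
p=cams.read_camera("side")
for x,y in [(116,76),(79,76),(42,76),(98,44),(61,44),(116,39),(116,2),(5,76)]:
    q=o+T@np.array([x,y,19-132.]);u=proj(p,q);i=u.astype(int)
    print((x,y),u,p["color"][i[1]-1:i[1]+2,i[0]-1:i[0]+2].mean((0,1)))
sub=cv2.cvtColor(p["color"],cv2.COLOR_BGR2HSV)
print("hue/val grid cols 296..340 step2")
for v in range(168,206,2): print(v," ".join(f"{sub[v,u,0]:2d}/{sub[v,u,2]:3d}" for u in range(292,344,3)))
E
python3 e.py|sed -n '/^$/,$p'
```

```text
(116, 76) [301. 195.] [24. 38. 61.]
(79, 76) [309. 196.] [21. 37. 58.]
(42, 76) [319. 196.] [22. 39. 60.]
(98, 44) [315. 188.] [30. 48. 79.]
(61, 44) [324. 188.] [30. 43. 66.]
(116, 39) [312. 186.] [25. 43. 68.]
(116, 2) [323. 178.] [23. 39. 60.]
(5, 76) [329. 197.] [20. 36. 55.]
hue/val grid cols 296..340 step2
168 15/125 19/117 13/ 56 13/ 64 13/ 77 15/ 98 15/104 19/105 12/ 79 12/ 63 12/ 63 13/ 64 13/ 63 13/ 63 13/ 62 14/ 61 13/ 61 21/103
170 18/125 16/125 12/ 68 13/ 61 12/ 65 15/ 94 17/ 97 12/ 83 13/ 64 13/ 63 13/ 64 13/ 64 14/ 62 12/ 62 13/ 61 13/ 60 20/101 23/122
172 15/125 18/125 15/107 12/ 57 14/ 64 11/ 91 12/ 85 12/ 64 13/ 62 13/ 64 14/ 63 13/ 63 13/ 62 14/ 61 12/ 61 21/ 99 23/122 22/122
174 15/125 19/125 16/124 13/ 56 13/ 63 13/ 72 13/ 64 13/ 62 12/ 63 13/ 64 13/ 63 14/ 62 13/ 61 14/ 59 17/ 77 23/124 22/123 22/122
176 18/124 18/125 15/125 11/ 68 13/ 59 13/ 63 12/ 61 13/ 65 11/ 83 11/ 81 12/ 61 13/ 60 13/ 59 16/ 73 24/120 21/124 22/121 23/121
178 18/124 21/124 18/125 16/ 96 12/ 58 12/ 65 14/ 63 11/ 93 10/104 10/ 90 11/ 61 13/ 59 14/ 73 21/119 23/124 23/123 23/123 20/116
180 15
[... 983 characters left out ...]
4 13/ 54 14/ 67 14/ 71 14/ 72 13/ 98 14/110 16/111
196 12/ 77 12/ 65 11/ 59 12/ 58 13/ 54 13/ 55 13/ 55 13/ 58 13/ 63 14/ 58 13/ 57 13/ 56 12/ 54 13/ 54 12/ 54 13/ 62 13/ 71 13/ 73
198 14/ 80 13/ 77 12/ 70 11/ 68 14/ 55 14/ 54 13/ 55 13/ 57 14/ 59 13/ 61 13/ 57 14/ 57 13/ 56 14/ 54 12/ 53 13/ 54 14/ 54 13/ 54
200 13/ 65 13/ 74 13/ 79 13/ 77 13/ 56 13/ 55 13/ 56 13/ 56 14/ 56 13/ 58 13/ 58 13/ 57 13/ 57 13/ 58 13/ 56 12/ 54 14/ 53 11/ 55
202 14/ 56 12/ 57 13/ 57 14/ 57 14/ 56 13/ 56 13/ 54 12/ 55 13/ 56 13/ 58 13/ 57 13/ 57 13/ 57 13/ 58 14/ 58 13/ 57 13/ 55 14/ 53
204 13/ 56 13/ 57 14/ 57 14/ 57 12/ 56 12/ 57 12/ 57 13/ 54 14/ 57 13/ 56 13/ 57 14/ 56 12/ 57 13/ 57 13/ 57 15/ 56 13/ 56 14/ 56
```

```bash
python3 -c "
from station import ctrl; print(ctrl.job_done())"
```

```text
the job is handed in; nothing more can be done
None
```

I put the stray capsule back in the tray, lifted the tray and handed the job in at about 21 s with it held still at 28.6° towards the dipped corner; the last camera checks put the capsules against that corner with none spilled, though not all five could be seen separately.

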